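Check a packed dumpling carton on the height gauge

TASK

Check the height of the packed carton that is standing in the gauge's open drawer: push the drawer fully home until it clicks in at its detent, then push the blue gauge head down by its black knob until the sprung foot rests on the carton's lid with the head's underside in the green band of the foot's stem, and leave it standing there. Do not run the foot to the end of its spring, do not push on the cartons with the robot, and leave the carton on the ledge and the other things on the table where they are.

Things in the scene. Friction and masses are not known exactly. Their poses are not given: they have to be found in the camera images.
- gauge: Carton height gauge, fixed. It stands on dark rubber plinths, so its origin (underside of its base plate, right under foot and knob) is 3 to 27 mm above the table; x = the way the drawer is pushed home (+-0.3 rad from the world's), y left, z up. Aluminium rails 22 mm high at y = +-97 mm, back stop 35 mm high at x = 88 mm, aluminium mast 34 x 28 mm and 261 mm high at y = -127 mm with a white scale.
- ledge (a point): Centre of the top of the gauge's white side ledge, 130 mm (x) by 170 mm (y), at x = 0, y = 190, z = 12 mm of the gauge; the other carton waits on it.
- drawer (a joint): Slide of the grey drawer (tray 140 mm in x, 176 in y, walls 30 high, floor at gauge z = 12 mm). 0 = fully home against a hard stop, grows as it comes out along the gauge's -x, in m; max 0.10; starts 0.063 to 0.087. A sprung ball detent from about 12 to 5 mm out must be pushed past (up to 8 N); past it the push eases until the stop.
- drawer_push (a point): Centre of the outer face of the drawer's blue front panel (130 mm wide, upright, its top at gauge z = 62 mm, 8 mm thick), at gauge z = 45 mm. It moves with the drawer; at home it lies at x = -78 mm, y = 0 of the gauge.
- head (a joint): Slide of the blue gauge head on the mast, m: 0 = top, grows as it is pushed down, max 0.125, starts 0.005 to 0.045. Held by friction: stays where it is left, takes about 5 N to push down (up to 10 N with the foot's spring). Unpressed foot's underside: at gauge z = 170 mm minus this (158 mm minus this above the drawer's floor). Its arm, 40 mm in x and 26 mm deep, reaches from mast to foot.
- knob_top (a point): Centre of the top of the black push knob (30 mm across) on the head, right above the foot; at gauge z = 261 mm when head is 0. Nothing stands above it.
- foot (a joint): How far the sprung foot is pushed up into the head, m: 0 = hanging free, end of travel 0.018. Spring about 1 N at 0, then 0.25 N per mm. Foot: dark disc 40 mm across, 6 mm thick, on a 12 mm steel stem; the stem's green band (8 mm high, a red band below it) is at the head's underside for 0.004 to 0.012 of push: the right reading.
- foot_face (a point): Centre of the foot's underside, on the gauge's axis; moves with head and foot.
- carton_low: Loose red carton 90 mm (x) x 140 mm (y) x 55 mm high with a white stripe near its top, 0.35 kg; origin at the centre of its underside. Stands either in the drawer or on the ledge.
- carton_tall: Loose red carton 90 mm (x) x 140 mm (y) x 80 mm high with a yellow stripe near its top, 0.35 kg; origin at the centre of its underside. Stands where carton_low does not: in the drawer or on the ledge.
- bottle: Bystander: loose purple drinking bottle, 72 mm across, 200 mm high; origin at the centre of its underside.
- tub: Bystander: loose grey open tub 150 x 110 x 55 mm; origin at the centre of its underside.
- spatula: Bystander: loose wooden spatula 240 mm long, lying along its x; origin at its underside.
- wrappers: Bystander: loose cream-coloured round stack of dumpling wrappers, 92 mm across, 30 mm high; origin at the centre of its underside.
Not all that is in view belongs to the job. Leave any turquoise look-alike of the carton_low alone.

How it is judged (in metres and radians):
On the way:
1. the drawer is home in its detent, with the foot still free (value of joint drawer below 0.003 m and value of joint foot below 0.002 m), for 0.2 s.
At the end, for the whole second after the job is handed in: The drawer is within 3 mm of home; the foot stands on the lid of the carton in the drawer (carton's centre within 45 mm of the foot's axis, upright within 0.05 rad, at rest) with its spring pushed in 3 to 13 mm (the green band, 1 mm more allowed each way); the head stays still by itself (value of joint drawer below 0.003 m and value of joint foot between 0.003 and 0.013 m and ((horizontal distance between foot_face and carton_low below 0.045 m and angle between carton_low's own z axis and vertical below 0.05 rad and linear speed of carton_low below 0.01 m/s) or (horizontal distance between foot_face and carton_tall below 0.045 m and angle between carton_tall's own z axis and vertical below 0.05 rad and linear speed of carton_tall below 0.01 m/s)) and velocity of joint head between -0.003 and 0.003 m/s); the robot touches nothing.
It fails at once if the foot is run to the end of its spring and squashes the carton (foot pushed in more than 17 mm) (value of joint foot above 0.017 m).
It fails at once if the robot pushes on a carton with more than 5 N (contact force between any of the fingers, the arm and carton_low above 5 N or contact force between any of the fingers, the arm and carton_tall above 5 N).
It fails at once if the carton waiting on the ledge is moved more than 20 mm ((y of carton_low in the frame of gauge above 0.1 m and distance of carton_low from where it was at the start of the episode above 0.02 m) or (y of carton_tall in the frame of gauge above 0.1 m and distance of carton_tall from where it was at the start of the episode above 0.02 m)).
It fails at once if a bystander (bottle, tub, spatula, wrappers) is moved more than 30 mm (distance of any of bottle, tub, spatula, wrappers from where it was at the start of the episode above 0.03 m).
It also fails if it takes over 45 s, if anything falls off the work surface, if the arm or the gripper's body presses on something with over 40 N, if the wrist force passes 120 N, or if a joint passes its speed limit or range.

ROBOT

A 7-joint arm with a two-finger parallel gripper is mounted at the origin on the work surface. World frame = base frame: x ahead of the robot, y to its left, z up, the work surface at z = 0. Lengths are in mm, angles in rad, forces in N, time in s.
With the tool pointing down it reaches from about 400 to 925 mm from the base axis. Payload 5.6 kg.
Tool frame: the origin (TCP) lies on the centre line of the jaws, within the pads' length; the fingertips stand manip.tips_ahead ahead of it and the grasp point (between the pads) lies 11 mm behind it (manip.tips_ahead is the distance from the TCP to the fingertips, in mm); z points along the fingers, y is the line along which they close (so a half turn about z gives the same grasp; the last joint's range is limited). The gripper opens to 85 mm and grips with 20 to 120 N. Pads are 22 mm wide; open, the fingers measure 114 mm over their backs; the gripper's body (76 mm by 85 mm) begins 54 mm behind the grasp point. The pads swing forward as they close: fully open they stand 13 mm farther back than shut.
Start: joints at [1.272, 0.468, -0.012, 1.603, 0.006, 1.071, -0.056], TCP at [164.421, -628.867, 239.29] pointing down, gripper open.
Joint ranges: [-2.53, 2.53], [-0.31, 2.02], [-1.57, 1.55], [0.28, 2.44], [-1.29, 4.43], [0.15, 1.84], [-2.92, 2.92]. Speed limits (rad/s): [2.57, 2.57, 3.14, 3.14, 3.14, 3.14, 3.14].

INTERFACE

Orientations are given as a rotation vector (axis times angle).
In Python, from plant import manip gives the robot as it stands.
- The arm moves only by the tool servo_tool, never from a script. Its argument "series" is a list of rows, each a list of 6 numbers: the shift along the tool's x, y, z in cm, then the turn, a rotation vector about the tool's x, y, z in degrees. In form: [[x, y, z, ax, ay, az], ...]. A call has 1 to 20 rows; each row is the pose to reach, as a shift and turn from the pose commanded when the call began, along the tool's axes at that moment; what a row does not reach only later rows make up. A row lasts 1/12 s, in which the tool goes at most 41.7 mm and 7.16 degrees, less where a joint would pass 70% of its speed; a pose out of reach is approached as far as the arm can. A call with a gripper value outside its range is refused whole. "gripper" is the opening, from -1 (shut) to 1 (fully open), set as the call begins (left out, the last holds). The fingers move at their own pace and stop on an object; "squeeze" is the grip in N (left out, the last holds). Time passes only in rows, so rows that repeat a pose let the fingers close. It gives the time, the measured TCP pose, the force, the opening and the grip force at its end, in the units of the state.
- manip.observe(): the state, without advancing time (a new reading comes with each control period).
- manip.get_image(name): name is "side" or "top"; returns a dict with "image" (400x640x3 uint8, blue, green, red), "fx", "fy", "cx", "cy" (pixels), "dist" ([k1, k2, p1, p2, k3] as OpenCV has them; the pictures are not rectified), "R" (3x3) and "t" (3): a world point X has camera coordinates R X + t. Camera axes: x right, y down, z forward; pixel columns grow to the right and rows downward; lengths in mm; the calibration is good to about 2 mm. A picture is of the moment at which its call begins. There is no depth.
- manip.close_job(): hands the job in; it is judged then, once.
The state is a dict: "clock": time; "joints": joint angles; "qd": joint speeds; "joint_torque": joint torques, N m; "ee_pos": TCP position; "tcp_rot": TCP orientation; "force": force on the tool from outside, world axes, zero at the start; "wrist_torque": the same for the moment, N m; "gripper_width": finger opening in mm; "grip_force": force on a finger pad.
Only numpy, scipy, OpenCV 4.12 (cv2) and the standard library are available. Lean on these libraries where they do the work, as an engineer would, in place of code of your own. Each camera call takes 0.05 s, during which the arm holds its last target. There are 200 camera calls.

## Working session

There is one attempt and no reset: what is moved stays moved. The work goes in short steps, Python scripts to look and compute and a tool call to move; the robot and the scene stay as the last step left them, time stands still between calls to the robot, and variables do not carry over. Pictures are saved under pics/ and viewed, at most 10 in all, crops included, and the job is handed in when it is done.

Besides the shell and the picture viewer there is one more tool, called after "Call:" by a JSON object that holds its "name" and its "arguments", one argument or row to a line. servo_tool: Moves the arm, as the interface text tells. Its arguments: {"type":"object","properties":{"series":{"type":"array"},"gripper":{"type":"number"},"squeeze":{"type":"number"}},"required":["series"]}

```bash
mkdir -p pics
cat > h.py <<'E'
import numpy as np, cv2
from plant import manip
def shot(n,f=None):
    d=manip.get_image(n)
    if f: cv2.imwrite('pics/'+f,d['image'])
    return d
def K(d): return np.array([[d['fx'],0,d['cx']],[0,d['fy'],d['cy']],[0,0,1.]])
def ray(d,uv):
    p=cv2.undistortPoints(np.array([[uv]],float),K(d),np.array(d['dist'],float)).ravel()
    R=np.array(d['R']);t=np.array(d['t']).ravel()
    return -R.T@t, R.T@np.array([p[0],p[1],1])
def onz(d,uv,z):
    c,r=ray(d,uv); return c+r*(z-c[2])/r[2]
def two(d1,u1,d2,u2):
    c1,r1=ray(d1,u1);c2,r2=ray(d2,u2)
    s=np.linalg.lstsq(np.c_[r1,-r2],c2-c1,rcond=None)[0]
    a=c1+r1*s[0];b=c2+r2*s[1]
    return (a+b)/2,np.linalg.norm(a-b)
def proj(d,X):
    return cv2.projectPoints(np.array([X],float),cv2.Rodrigues(np.array(d['R'],float))[0],np.array(d['t'],float),K(d),np.array(d['dist'],float))[0].ravel()
E
python3 - <<'E'
from h import *
s=shot('side','s0.png');t=shot('top','t0.png')
for d in(s,t): print(-np.array(d['R']).T@np.array(d['t']).ravel())
o=manip.observe();print(manip.tips_ahead,{k:np.round(o[k],3) for k in('clock','ee_pos','tcp_rot','force')})
E
```

```text
[286.82433837 865.75246117 831.14465204]
[ 219.141751    -19.38204248 1516.88749678]
8.0 {'clock': np.float64(0.1), 'ee_pos': array([ 164.257, -628.404,  238.416]), 'tcp_rot': array([-3.114, -0.4  ,  0.   ]), 'force': array([-0.227,  0.255, -0.617])}
```

View pics/s0.png

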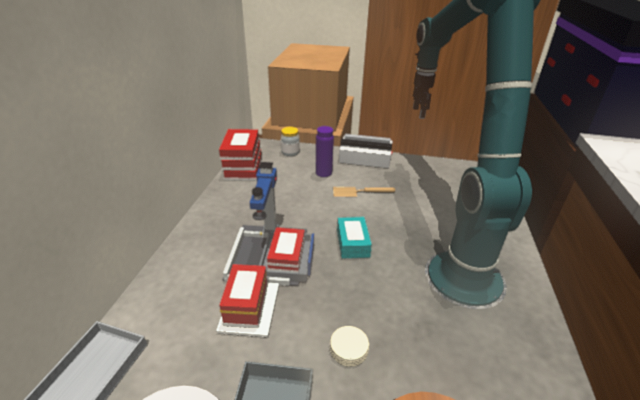

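View pics/t0.png

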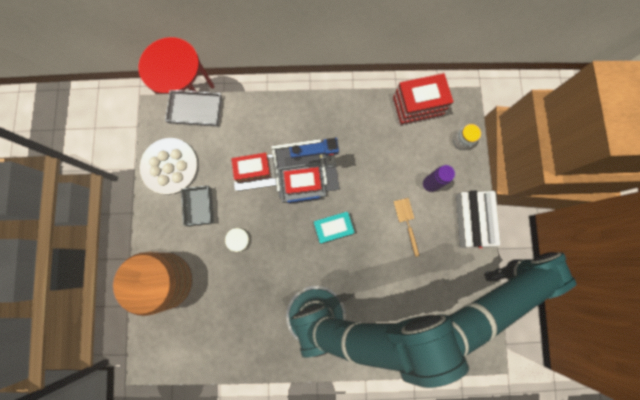

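The side view shows the gauge head at (262,190), the low carton in the drawer at (287,245) and the tall carton on the ledge at (243,290). In the top view the head is at (313,149), the drawer front at (302,198), and the turquoise decoy at (334,227), right in front of the drawer. I'll zoom in on both.

Run:
```python
import cv2,numpy as np
s=cv2.imread('pics/s0.png');t=cv2.imread('pics/t0.png')
a=cv2.resize(s[155:335,210:330],None,fx=3.3,fy=3.3,interpolation=3)
b=cv2.resize(t[130:210,225:345],None,fx=3.3,fy=3.3,interpolation=3)
b=cv2.copyMakeBorder(b,0,a.shape[0]-b.shape[0],0,0,0)
cv2.imwrite('pics/z0.png',np.hstack([a,b])); print(a.shape)
```

```text
(594, 396, 3)
```

View pics/z0.png

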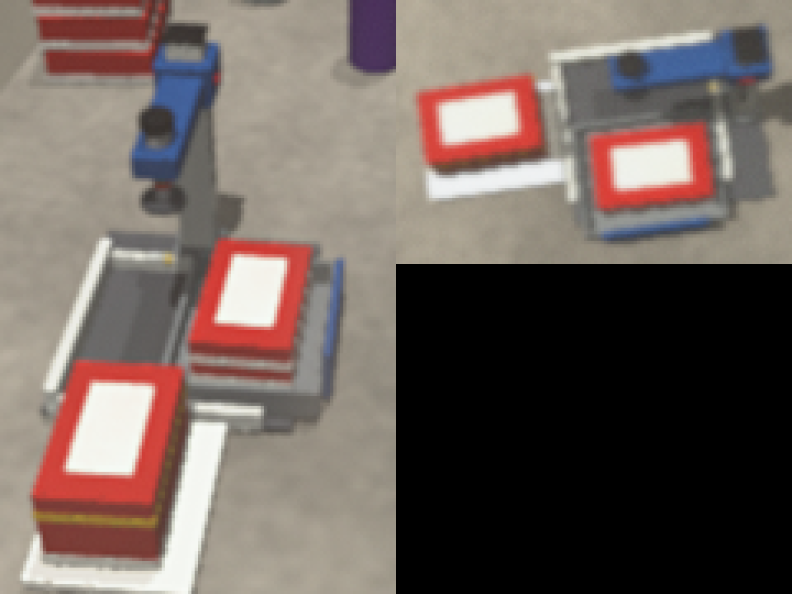

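Run:
```python
from h import *
s=shot('side');t=shot('top')
def S(x,y): return (210+x/3.3-.35,155+y/3.3-.35)
def T(x,y): return (225+(x-396)/3.3-.35,130+y/3.3-.35)
for n,a,b in[('knob',S(157,112),T(631,64)),('mastcap',S(188,35),T(750,42)),('railL end top(-x)',S(262,408),T(572,197)),('railL back',S(50,388),T(557,57)),('ledge corner -x +y',S(190,592),T(428,197)),
 ('tall lid far-left',S(36,492),T(420,92)),('low lid c',S(252,292),T(652,165)),('low lid -x+y',S(293,350),T(601,208)),('low lid -x-y',S(312,245),T(712,193))]:
    X,e=two(s,a,t,b);print(n,X.round(1),round(e,1))
for n,d,w in(('s',s,(150,340,210,330)),('t',t,(130,215,225,345))):
    im=d['image'][w[0]:w[1],w[2]:w[3]]
    h=cv2.cvtColor(im,cv2.COLOR_BGR2HSV)
    m=cv2.inRange(h,(100,110,50),(125,255,255))
    k,l,st,c=cv2.connectedComponentsWithStats(m)
    for i in range(1,k):
        if st[i,4]>15:
            ys,xs=np.where(l==i);p=np.c_[xs+w[2],ys+w[0]].astype(np.float32)
            print(n,st[i,4],c[i]+[w[2],w[0]],cv2.boxPoints(cv2.minAreaRect(p)).round(1).tolist())
```

```text
knob [603.4  51.5 257.6] 2.4
mastcap [620.8 -75.9 256.9] 4.9
railL end top(-x) [502.  139.3  27.2] 5.1
railL back [683.6 156.9  28.4] 0.3
ledge corner -x +y [509.7 319.4  15.9] 3.5
tall lid far-left [623.3 313.2  92.6] 2.5
low lid c [534.1  38.8  64.7] 0.0
low lid -x+y [482.2 100.9  62.6] 2.4
low lid -x-y [495.9 -32.5  69.2] 2.2
s 317 [263.2555205  185.25867508] [[250.39999389648438, 202.89999389648438], [258.70001220703125, 165.39999389648438], [275.3999938964844, 169.10000610351562], [267.1000061035156, 206.60000610351562]]
t 312 [313.79807692 149.20192308] [[289.79998779296875, 143.89999389648438], [335.8999938964844, 138.8000030517578], [337.20001220703125, 151.1999969482422], [291.1000061035156, 156.3000030517578]]
```

```bash
cat >> h.py <<'E'
from scipy.spatial.transform import Rotation as Ro
def go(X,yaw,o=None,tilt=0):
    "tool shift (cm) and turn (deg) to TCP X, tool pointing down, tool x at yaw"
    o=o or manip.observe();R0=Ro.from_rotvec(np.ravel(o['tcp_rot']))
    Rt=Ro.from_euler('z',yaw)*Ro.from_euler('y',tilt)*Ro.from_euler('x',np.pi)
    return (R0.inv().apply(np.array(X)-o['ee_pos'])/10).round(2),np.degrees((R0.inv()*Rt).as_rotvec()).round(1)
E
python3 - <<'E'
from h import *
s=shot('side');t=shot('top')
def T(x,y): return (225+(x-396)/3.3-.35,130+y/3.3-.35)
def S(x,y): return (210+x/3.3-.35,155+y/3.3-.35)
for p in((604,238),(708,222)): print('panel t',onz(t,T(*p),67).round(1))
for p in((341,261),(328,372)): print('panel s',onz(s,S(*p),67).round(1))
print('panel2',two(s,S(341,261),t,T(708,222)),two(s,S(328,380),t,T(604,238)))
h=cv2.cvtColor(t['image'],cv2.COLOR_BGR2HSV)
m=cv2.inRange(h,(80,120,50),(95,255,255));m[:190]=0;m[260:]=0;m[:,:290]=0;m[:,370:]=0
ys,xs=np.where(m>0)
for b in cv2.boxPoints(cv2.minAreaRect(np.c_[xs,ys].astype(np.float32))): print('decoy',onz(t,b,50)[:2].round())
print('bottle',onz(t,(445,173),200)[:2])
for X,y in(((330,-400,250),.12),((425,29.5,250),.12),((415,29,130),.12)):print(go(X,y))
E
```

```text
panel t [446.3  97.6  67. ]
panel t [462.3 -26.7  67. ]
panel s [463.8 -17.9  67. ]
panel s [445.2 124.6  67. ]
panel2 (array([464.58803138, -26.71194857,  59.30500171]), np.float64(1.9330129007026502)) (array([450.99674729, 100.31201254,  32.30814041]), np.float64(1.371804851398043))
decoy [368.  -1.]
decoy [ 406. -137.]
decoy [ 320. -160.]
decoy [283. -25.]
bottle [ 516.37606966 -486.43907364]
(array([ 21.81, -17.94,  -1.1 ]), array([-0. ,  0. ,  7.8]))
(array([ 41.86, -57.09,  -1.07]), array([-0. ,  0. ,  7.8]))
(array([ 40.88, -57.28,  10.93]), array([-0. ,  0. ,  7.8]))
```

Call:
{"name": "servo_tool", "arguments": {
  "series": [
    [5,-4,-0.5,0,0,1],
    [10,-8,-1,0,0,2],
    [15,-12,-1,0,0,4],
    [22,-18,-1,0,0,8],
    [22,-18,-1,0,0,8],
    [22,-18,-1,0,0,8],
    [26,-26,-1,0,0,8],
    [30,-34,-1,0,0,8],
    [34,-42,-1,0,0,8],
    [38,-50,-1,0,0,8],
    [41,-57.2,-1,0,0,8],
    [41,-57.2,-1,0,0,8],
    [41,-57.2,-1,0,0,8],
    [41,-57.2,-1,0,0,8],
    [41,-57.2,-1,0,0,8],
    [41,-57.2,-1,0,0,8],
    [41,-57.2,-1,0,0,8]
  ],
  "gripper": -1
}}

```text
clock: 1.72
ee_pos: [414.5, 21.1, 249.7]
tcp_rot: [3.136, 0.182, 0.002]
force: [1.7, -1.0, 0.6]
gripper_width: 0.2
grip_force: 0.0
```

Run:
```python
from h import *
o=manip.observe();print(manip.tips_ahead,{k:np.round(o[k],3) for k in('clock','ee_pos','tcp_rot','force','gripper_width')})
for X in((420,29,130),(420,29,50)):print(go(X,.124))
```

```text
8.0 {'clock': np.float64(1.717), 'ee_pos': array([414.501,  21.095, 249.72 ]), 'tcp_rot': array([3.136e+00, 1.820e-01, 2.000e-03]), 'force': array([ 1.693, -1.013,  0.638]), 'gripper_width': np.float64(0.203)}
(array([ 0.62, -0.73, 11.97]), array([ 0. , -0.1, -0.5]))
(array([ 0.61, -0.74, 19.97]), array([ 0. , -0.1, -0.5]))
```

Call:
{"name": "servo_tool", "arguments": {
  "series": [
    [0.4,-0.8,4,0,0,0],
    [0.4,-0.8,8,0,0,0],
    [0.4,-0.8,12,0,0,0],
    [0.4,-0.8,15,0,0,0],
    [0.4,-0.8,18,0,0,0],
    [0.4,-0.8,20,0,0,0],
    [0.4,-0.8,20,0,0,0],
    [0.4,-0.8,20,0,0,0],
    [0.4,-0.8,20,0,0,0]
  ]
}}

```text
clock: 2.47
ee_pos: [418.4, 27.8, 50.3]
tcp_rot: [-3.136, -0.183, -0.003]
force: [-0.7, -0.3, 0.7]
gripper_width: -0.1
grip_force: 0.0
```

Run:
```python
from h import *
s=shot('side');t=shot('top')
a=cv2.resize(s['image'][155:335,210:390],None,fx=2.2,fy=2.2,interpolation=3)
b=cv2.resize(t['image'][120:240,225:345],None,fx=3.3,fy=3.3,interpolation=3)
cv2.imwrite('pics/z1.png',np.hstack([a,b])); print(a.shape,b.shape)
print(manip.observe()['force'])
```

```text
(396, 396, 3) (396, 396, 3)
[ 0.29298505 -0.40503506  0.65980756]
```

View pics/z1.png

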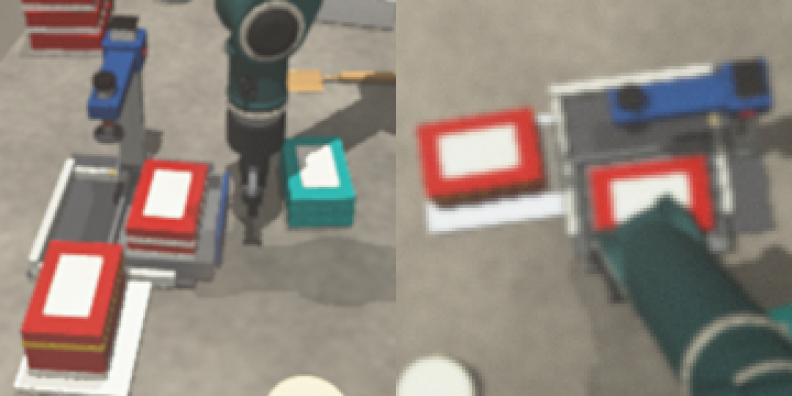

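Call:
{"name": "servo_tool", "arguments": {
  "series": [
    [1,0,0,0,0,0],
    [1.5,0,0,0,0,0],
    [2,0,0,0,0,0],
    [2.5,0,0,0,0,0],
    [3,0,0,0,0,0],
    [3.5,0,0,0,0,0],
    [4,0,0,0,0,0],
    [4.5,0,0,0,0,0],
    [5,0,0,0,0,0],
    [5.5,0,0,0,0,0],
    [6,0,0,0,0,0],
    [6.4,-0.1,0,0,0,0],
    [6.8,-0.1,0,0,0,0],
    [7.2,-0.1,0,0,0,0],
    [7.5,-0.1,0,0,0,0],
    [7.8,-0.1,0,0,0,0]
  ]
}}

```text
clock: 3.9
ee_pos: [495.2, 37.7, 49.2]
tcp_rot: [-3.136, -0.182, 0.0]
force: [-0.0, 0.6, 1.2]
gripper_width: 0.2
grip_force: 0.4
```

Call:
{"name": "servo_tool", "arguments": {
  "series": [
    [0.2,0,0,0,0,0],
    [0.4,0,0,0,0,0],
    [0.6,0,0,0,0,0],
    [0.8,0,0,0,0,0],
    [0.8,0,0,0,0,0]
  ]
}}

```text
clock: 4.32
ee_pos: [503.5, 38.6, 49.4]
tcp_rot: [-3.136, -0.182, -0.001]
force: [0.1, 0.0, 0.0]
gripper_width: -0.0
grip_force: 0.0
```

Run:
```python
from h import *
s=shot('side');t=shot('top')
a=cv2.resize(s['image'][155:285,210:340],None,fx=3.3,fy=3.3,interpolation=3)
cv2.imwrite('pics/z2.png',a)
print(manip.observe()['force'])
```

```text
[ 0.07153107 -0.76623592  0.32793738]
```

View pics/z2.png

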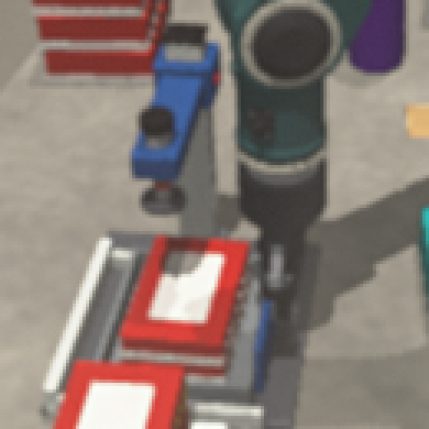

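The drawer has moved most of the way in, with its panel at about (262,335) in the crop. It is now near the detent, so I'll keep pushing in small steps.

Call:
{"name": "servo_tool", "arguments": {
  "series": [
    [0.15,0,0,0,0,0],
    [0.3,0,0,0,0,0],
    [0.45,0,0,0,0,0],
    [0.6,0,0,0,0,0]
  ]
}}

```text
clock: 4.75
ee_pos: [506.7, 38.9, 48.9]
tcp_rot: [3.135, 0.182, -0.007]
force: [-8.2, -1.3, 5.7]
gripper_width: -0.0
grip_force: 4.1
```

Call:
{"name": "servo_tool", "arguments": {
  "series": [
    [0.1,0,0,0,0,0],
    [0.2,0,0,0,0,0],
    [0.3,0,0,0,0,0]
  ]
}}

```text
clock: 5.0
ee_pos: [508.4, 39.1, 48.8]
tcp_rot: [3.135, 0.182, -0.011]
force: [-8.1, -0.1, 6.5]
gripper_width: 0.1
grip_force: 4.1
```

Call:
{"name": "servo_tool", "arguments": {
  "series": [
    [0.1,0,0,0,0,0],
    [0.2,0,0,0,0,0],
    [0.3,0,0,0,0,0]
  ]
}}

```text
clock: 5.25
ee_pos: [512.3, 39.6, 48.8]
tcp_rot: [3.135, 0.183, -0.008]
force: [-5.4, -0.7, 1.6]
gripper_width: -0.1
grip_force: 3.0
```

Call:
{"name": "servo_tool", "arguments": {
  "series": [
    [0.1,0,0,0,0,0],
    [0.2,0,0,0,0,0],
    [0.3,0,0,0,0,0]
  ]
}}

```text
clock: 5.5
ee_pos: [516.8, 40.0, 49.0]
tcp_rot: [3.136, 0.182, -0.004]
force: [-7.0, -0.9, 4.5]
gripper_width: -0.3
grip_force: 3.7
```

Call:
{"name": "servo_tool", "arguments": {
  "series": [
    [0.1,0,0,0,0,0],
    [0.2,0,0,0,0,0],
    [0.2,0,0,0,0,0]
  ]
}}

```text
clock: 5.75
ee_pos: [516.8, 40.1, 48.9]
tcp_rot: [3.135, 0.182, -0.01]
force: [-9.7, -2.0, 8.8]
gripper_width: -0.2
grip_force: 5.4
```

Call:
{"name": "servo_tool", "arguments": {
  "series": [
    [0.15,0,0,0,0,0],
    [0.3,0,0,0,0,0],
    [0.3,0,0,0,0,0],
    [0.3,0,0,0,0,0]
  ]
}}

```text
clock: 6.08
ee_pos: [516.8, 40.0, 48.5]
tcp_rot: [3.133, 0.182, -0.02]
force: [-17.5, -2.0, 14.1]
gripper_width: 0.3
grip_force: 8.9
```

Call:
{"name": "servo_tool", "arguments": {
  "series": [
    [-1,0,0,0,0,0],
    [-3,0,0,0,0,0],
    [-5,0,0,0,0,0],
    [-6,0,-3,0,0,0],
    [-6,0,-7,0,0,0],
    [-6,0,-11,0,0,0],
    [-6,0,-15,0,0,0],
    [-6,0,-19,0,0,0],
    [-6,0,-23,0,0,0],
    [-6,0,-26,0,0,0],
    [-6,0,-26,0,0,0],
    [-6,0,-26,0,0,0]
  ]
}}

```text
clock: 7.08
ee_pos: [464.9, 34.0, 311.5]
tcp_rot: [3.135, 0.182, 0.011]
force: [-0.6, 0.4, -0.8]
gripper_width: 0.1
grip_force: 0.0
```

Run:
```python
from h import *
s=shot('side');t=shot('top')
a=cv2.resize(s['image'][155:335,210:330],None,fx=3.3,fy=3.3,interpolation=3)
b=cv2.resize(t['image'][120:240,225:345],None,fx=3.3,fy=3.3,interpolation=3)
b=cv2.copyMakeBorder(b,0,a.shape[0]-b.shape[0],0,0,0)
cv2.imwrite('pics/z3.png',np.hstack([a,b]))
for z in (300,272):print(go((604,51.5,z),.122))
```

```text
(array([14.21, -0.13,  0.86]), array([ 0. , -0. , -0.3]))
(array([14.21, -0.14,  3.66]), array([ 0. , -0. , -0.3]))
```

View pics/z3.png

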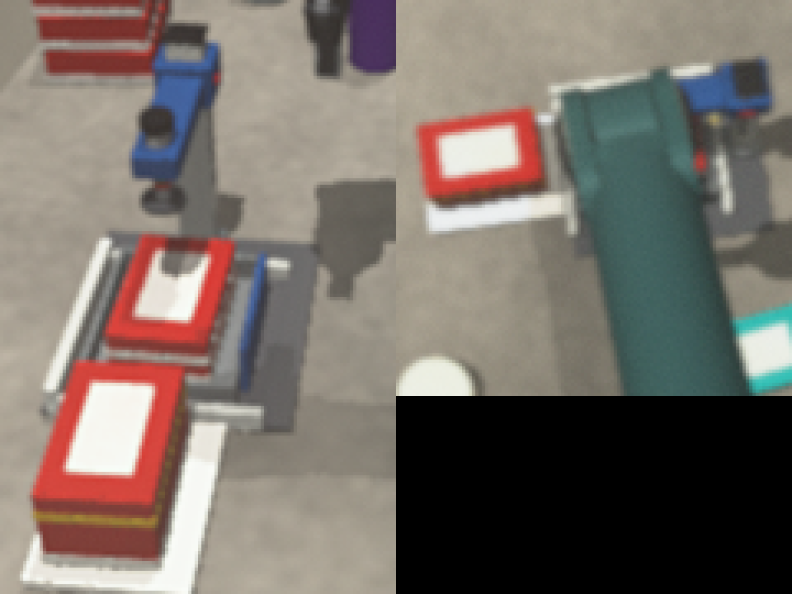

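The drawer looks home in the crop: panel from (262,258) to (245,385), with the foot hanging free at (163,198). I'll check that with numbers.

Run:
```python
from h import *
s=shot('side')
def S(x,y): return (210+x/3.3-.35,155+y/3.3-.35)
print('panel corner',onz(s,S(266,254),67).round(1),'exp outer',(534.5,-22.5))
print('old panel',onz(s,S(341,261),67).round(1))
print('lid c',onz(s,S(170,293),72).round(1))
print(proj(s,(604,51.5,257)),S(157,112))
```

```text
panel corner [534.4 -12.8  67. ] exp outer (534.5, -22.5)
old panel [463.8 -17.9  67. ]
lid c [602.8  63.6  72. ]
[257.48041616 188.85694635] (257.22575757575754, 188.58939393939394)
```

Call:
{"name": "servo_tool", "arguments": {
  "series": [
    [3,0,0,0,0,0],
    [6,0,0,0,0,0],
    [9,-0.1,0,0,0,0],
    [12,-0.1,0,0,0,0],
    [14.2,-0.1,0,0,0,0],
    [14.2,-0.1,0.8,0,0,0],
    [14.2,-0.1,0.8,0,0,0],
    [14.2,-0.1,0.8,0,0,0]
  ]
}}

```text
clock: 7.9
ee_pos: [602.6, 51.4, 299.0]
tcp_rot: [-3.136, -0.183, 0.007]
force: [-0.5, -1.0, 0.7]
gripper_width: 0.2
grip_force: 0.0
```

Call:
{"name": "servo_tool", "arguments": {
  "series": [
    [0.1,0,1,0,0,0],
    [0.1,0,2,0,0,0],
    [0.1,0,2.5,0,0,0],
    [0.1,0,2.8,0,0,0],
    [0.1,0,2.8,0,0,0]
  ]
}}

```text
clock: 8.32
ee_pos: [604.4, 51.2, 272.3]
tcp_rot: [3.136, 0.182, -0.002]
force: [-0.2, -0.2, -0.4]
gripper_width: -0.2
grip_force: 0.0
```

Call:
{"name": "servo_tool", "arguments": {
  "series": [
    [0,0,0.1,0,0,0],
    [0,0,0.2,0,0,0],
    [0,0,0.3,0,0,0],
    [0,0,0.4,0,0,0]
  ]
}}

```text
clock: 8.65
ee_pos: [605.2, 51.5, 269.5]
tcp_rot: [3.136, 0.182, 0.001]
force: [-1.1, -0.1, 0.9]
gripper_width: 0.1
grip_force: 0.0
```

Call:
{"name": "servo_tool", "arguments": {
  "series": [
    [0,0,0.2,0,0,0],
    [0,0,0.4,0,0,0],
    [0,0,0.6,0,0,0],
    [0,0,0.8,0,0,0]
  ]
}}

```text
clock: 8.98
ee_pos: [605.3, 51.5, 261.7]
tcp_rot: [3.136, 0.182, 0.001]
force: [-1.3, 0.1, 4.0]
gripper_width: 0.0
grip_force: 2.3
```

Call:
{"name": "servo_tool", "arguments": {
  "series": [
    [0,0,0.4,0,0,0],
    [0,0,1,0,0,0],
    [0,0,1.5,0,0,0],
    [0,0,2,0,0,0],
    [0,0,2.5,0,0,0],
    [0,0,3,0,0,0],
    [0,0,3.5,0,0,0],
    [0,0,4,0,0,0],
    [0,0,4.5,0,0,0],
    [0,0,5,0,0,0],
    [0,0,5.5,0,0,0],
    [0,0,6,0,0,0],
    [0,0,6.4,0,0,0],
    [0,0,6.8,0,0,0],
    [0,0,7.2,0,0,0],
    [0,0,7.5,0,0,0],
    [0,0,7.7,0,0,0],
    [0,0,7.7,0,0,0]
  ]
}}

```text
clock: 10.48
ee_pos: [604.9, 51.5, 183.6]
tcp_rot: [-3.136, -0.182, 0.001]
force: [2.0, 0.3, 1.2]
gripper_width: -0.1
grip_force: 0.7
```

Run:
```python
from h import *
s=shot('side')
o=manip.observe();print(o['ee_pos'],o['force'])
a=cv2.resize(s['image'][180:260,230:310],None,fx=6,fy=6,interpolation=3)
cv2.imwrite('pics/z4.png',a)
```

```text
[604.62215853  51.37220415 183.63231502] [ 0.41548406 -0.76872009  1.37535296]
```

View pics/z4.png

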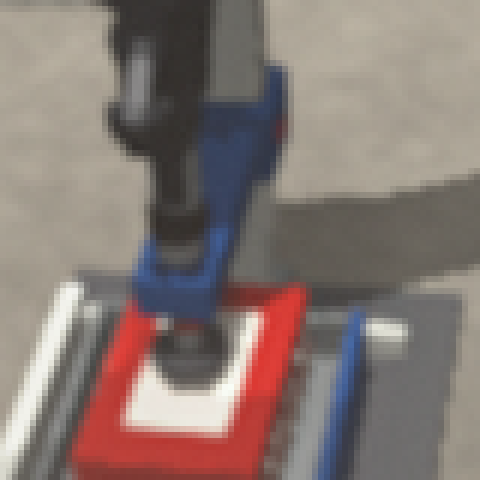

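The fingertips press the knob at (180,215) in the crop. The foot at (190,350) is still a little above the lid, so I'll go on in slow steps and watch the force.

Call:
{"name": "servo_tool", "arguments": {
  "series": [
    [0,0,0.15,0,0,0],
    [0,0,0.3,0,0,0],
    [0,0,0.45,0,0,0],
    [0,0,0.6,0,0,0]
  ]
}}

```text
clock: 10.87
ee_pos: [604.7, 51.4, 178.1]
tcp_rot: [3.136, 0.182, -0.001]
force: [-0.7, -0.1, 5.3]
gripper_width: 0.1
grip_force: 2.3
```

Call:
{"name": "servo_tool", "arguments": {
  "series": [
    [0,0,0.15,0,0,0],
    [0,0,0.3,0,0,0]
  ]
}}

```text
clock: 11.03
ee_pos: [604.6, 51.4, 175.0]
tcp_rot: [3.136, 0.182, -0.001]
force: [-0.9, -0.5, 4.5]
gripper_width: 0.2
grip_force: 2.3
```

Call:
{"name": "servo_tool", "arguments": {
  "series": [
    [0,0,0.15,0,0,0],
    [0,0,0.3,0,0,0]
  ]
}}

```text
clock: 11.2
ee_pos: [604.7, 51.4, 171.9]
tcp_rot: [3.136, 0.182, -0.001]
force: [-2.8, -0.0, 4.7]
gripper_width: -0.2
grip_force: 2.3
```

Call:
{"name": "servo_tool", "arguments": {
  "series": [
    [0,0,0.15,0,0,0],
    [0,0,0.3,0,0,0]
  ]
}}

```text
clock: 11.37
ee_pos: [604.6, 51.4, 169.0]
tcp_rot: [3.136, 0.182, -0.002]
force: [-3.3, 0.4, 6.5]
gripper_width: 0.0
grip_force: 3.1
```

Call:
{"name": "servo_tool", "arguments": {
  "series": [
    [0,0,0.15,0,0,0],
    [0,0,0.3,0,0,0]
  ]
}}

```text
clock: 11.53
ee_pos: [604.7, 51.4, 166.2]
tcp_rot: [3.136, 0.182, -0.002]
force: [-4.2, -0.7, 7.1]
gripper_width: -0.1
grip_force: 3.4
```

Call:
{"name": "servo_tool", "arguments": {
  "series": [
    [0,0,0.15,0,0,0],
    [0,0,0.2,0,0,0]
  ]
}}

```text
clock: 11.7
ee_pos: [604.7, 51.4, 164.2]
tcp_rot: [3.136, 0.182, -0.002]
force: [-4.3, -1.1, 6.8]
gripper_width: 0.1
grip_force: 3.6
```

Run:
```python
from h import *
s=shot('side')
o=manip.observe();print(o['ee_pos'],o['force'],o['grip_force'])
a=cv2.resize(s['image'][210:250,230:290],None,fx=10,fy=10,interpolation=3)
cv2.imwrite('pics/z5.png',a)
```

```text
[604.651749    51.41183724 164.13362109] [-3.08219995 -0.26875799  5.1991314 ] 2.9010297497194415
```

View pics/z5.png

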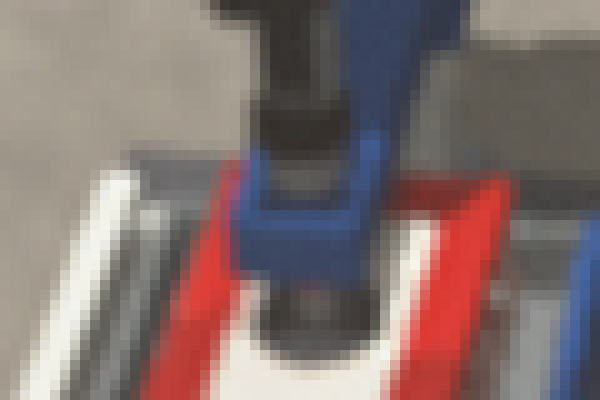

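The foot at (315,320) in the crop now sits on the lid, close under the head. The forces put contact at TCP z of about 171, so the spring is in about 7 mm. I'll retract straight up.

Call:
{"name": "servo_tool", "arguments": {
  "series": [
    [0,0,-0.3,0,0,0],
    [0,0,-1,0,0,0],
    [0,0,-3,0,0,0],
    [0,0,-6,0,0,0],
    [0,0,-10,0,0,0],
    [0,0,-13,0,0,0],
    [-4,0,-13,0,0,0],
    [-8,0,-13,0,0,0],
    [-12,0,-13,0,0,0],
    [-16,0,-13,0,0,0],
    [-16,0,-13,0,0,0],
    [-16,0,-13,0,0,0]
  ]
}}

```text
clock: 12.75
ee_pos: [445.0, 32.4, 294.9]
tcp_rot: [3.134, 0.181, 0.003]
force: [0.9, 0.0, -0.3]
gripper_width: 0.0
grip_force: 0.0
```

Run:
```python
from h import *
s=shot('side')
o=manip.observe();print(o['ee_pos'],o['force'],o['clock'])
a=cv2.resize(s['image'][200:270,220:310],None,fx=8,fy=8,interpolation=3)
cv2.imwrite('pics/z6.png',a)
```

```text
[446.65782225  32.71802371 295.20323118] [ 0.30071277  0.58763608 -0.53507256] 12.8
```

View pics/z6.png

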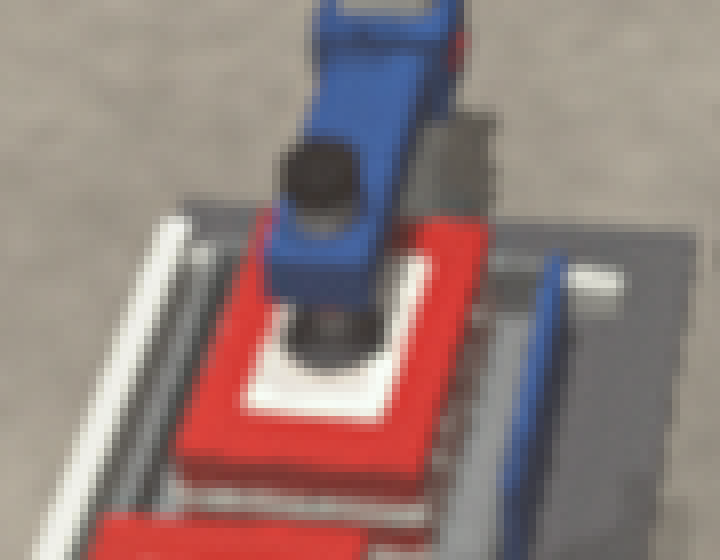

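The head stays put: knob top at (322,162), foot on the lid at (335,335), drawer still home and the carton upright. One height check on the knob, then I'll hand in.

Run:
```python
from h import *
s=shot('side')
print('seen',(220+322/8-.45,200+162/8-.45),[proj(s,(604.5,51.5,z)).round(1) for z in(150,156,162)])
print(manip.close_job())
```

```text
seen (259.8, 219.8) [array([260.1, 220.1]), array([259.9, 218.4]), array([259.8, 216.7])]
the job is handed in; nothing more can be done
None
```

I pushed the drawer home against its stop and handed the job in at about 13 s, with the foot resting on the low carton's lid. The forces put its spring in by about 7 mm; a last camera check put the knob about 5 mm lower, which would be nearer 12 mm and the edge of the green band. The robot was clear of everything, and the hand-in returned no verdict.

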